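# Sorting handles and grinder parts at the knife-maker's bench

## Robot

A 6-joint arm with a two-finger parallel gripper is mounted at the origin on the work surface. World frame = base frame: x ahead of the robot, y to its left, z up, the work surface at z = 0. Lengths are in m, angles in rad, forces in N, time in s.
With the tool pointing down it reaches from about 0.375 to 0.825 m from the base axis. Payload 5.5 kg.
Tool frame: the origin (TCP) lies on the centre line of the jaws, within the pads' length; the fingertips stand 11 mm ahead of it and the grasp point (between the pads) lies 8 mm behind it; z points along the fingers, y is the direction in which the jaws open and shut (so a half turn about z gives the same grasp; the last joint's range is limited). The gripper opens to 85 mm and grips with 20 to 120 N. Pads are 22 mm wide; open, the fingers measure 114 mm over their backs; the gripper's body (76 mm by 85 mm) begins 54 mm behind the grasp point. The pads swing forward as they close: fully open they stand 13 mm farther back than shut.
Start: joints at [1.157, 0.314, -0.047, 1.21, 0, 1.571], TCP at [0.241, 0.549, 0.242] pointing down, gripper open.
Joint ranges: [-2.67, 2.67], [-0.69, 1.73], [-1.03, 1.25], [-2.08, 2.16], [-1.42, 1.45], [-3.14, 3.14]. Speed limits (rad/s): [2.39, 2.39, 3.01, 3.14, 3.14, 3.14].

## Interface

Orientations are given as a rotation vector (axis times angle).
In Python, from station import status, camera, arm gives the robot as it stands.
- The arm moves only by the tool carry_out, never from a script. Its argument "steps" is one flat list of numbers, 7 for each row, row after row: the shift along the tool's x, y, z in units of 40 mm (1.0 is 40 mm), then the turn, a rotation vector about the tool's x, y, z in units of 5 degrees (1.0 is 5 degrees), then the finger opening in mm, from 0 to 85.4. A call has 1 to 10 rows; each row shifts and turns the commanded pose from where the row before left it, along the tool's axes as they then stand; what a row does not reach is not made up. A row lasts 1/8 s, in which the tool goes at most 62.5 mm and 10.7 degrees, less where a joint would pass 70% of its speed; a pose out of reach is approached as far as the arm can. A call is refused whole if a number of a shift passes 1 or a number of a turn 1, either way. A call with a gripper value outside its range is refused whole. The fingers move at their own pace and stop on an object; "newtons" is the grip in N (left out, the last holds). Time passes only in rows, so rows that do not move let the fingers close. It gives the time, the measured TCP pose, the force and the opening at its end, in the units of the state.
- status.get_obs(): the state, without advancing time (a new reading comes with each control period).
- camera(name): name is "scene" or "top" or "wrist"; returns a dict with "img" (384x512x3 uint8, red, green, blue), "depth" (384x512 float32, m along the optical axis (not along the pixel's ray), 0 where there is no reading), "camera_matrix" (3x3 intrinsics, pixels), "k1" (the pictures are not rectified: a ray, as slopes to the right and down, at radius r is drawn at 1 + k1 r^2 times it, then the intrinsics apply), "rvec" (rotation vector, rad) and "tvec" (3), from world to camera coordinates, as OpenCV has them; the wrist camera has in their place "tool_from_camera" (4x4, takes a point from camera to tool coordinates, whose origin is the TCP and whose axes are the flange's). Camera axes: x right, y down, z forward; pixel columns grow to the right and rows downward; lengths in m; the calibration is good to about 2 mm. A picture is of the moment at which its call begins: read the wrist's pose just before it.
- arm.job_done(): hands the job in, once; it reports no verdict.
The state is a dict: "clock": time; "joint_pos": joint angles; "dq": joint speeds; "joint_efforts": joint torques, N m; "eef_pos": TCP position; "ee_rot": TCP orientation; "contact_force": force on the tool from outside, world axes, zero at the start; "ft_torque": the same for the moment, N m; "finger_gap": finger opening in m.
Only numpy, scipy, OpenCV 4.12 (cv2) and the standard library are available. Lean on these libraries where they do the work, as an engineer would, in place of code of your own. Each camera call takes 0.05 s, during which the arm holds its last target.

## Task

Sort the loose parts on the knife-maker's bench: the long wooden handle flat in the long tray, the short handle flat in the short tray and the hexagon nut in the round dish. Drop the two steel spacer rings into the upright tube as one flat column, the thick ring at the bottom and the thin ring on top of it. Do not knock over or shift the clay tea cup.

Things in the scene. Friction and masses are not known exactly. Their poses are not given: they have to be found in the camera images.
- long_handle_mid (a point): Longer of the two loose wooden knife handles, lying flat: pale wooden bar 125 mm long, 26 wide, 24 high, with a brass ferrule (22 mm dia) over the last 18 mm of its +x end. About 80 g. Point at its centre, 12 mm above its underside; x along its length, z up.
- short_handle_mid (a point): Shorter loose wooden knife handle, lying flat, same make: 85 mm long, 26 wide, 24 high, brass ferrule over the last 18 mm of its +x end. About 55 g. Point at its centre, 12 mm above its underside; x along its length, z up.
- thick_ring_mid (a point): Thick loose steel grinder spacer lying flat: round ring 40 mm outside diameter, small bore 16 mm, 20 mm high. About 150 g. Point at its centre, 10 mm above its underside; z up.
- thin_ring_mid (a point): Thin loose steel grinder spacer lying flat: round ring 40 mm outside diameter, large bore 25 mm, 12 mm high. About 60 g. Point at its centre, 6 mm above its underside; z up.
- nut_mid (a point): Loose dark steel hexagon nut lying flat: 36 mm across flats, 19 mm high, bore about 20 mm. About 90 g. Point at its centre, 9.5 mm above its underside; its x axis is square to one pair of flats (further pairs every 60 degrees), z up.
- long_tray: Longer open sheet-metal tray, fixed: outside 162 x 96 mm, 14 mm high, walls and floor 3 mm (inside 156 x 90). Origin at the centre of its underside; x along its long side, z up.
- short_tray: Shorter open sheet-metal tray, fixed: outside 116 x 96 mm, 14 mm high, walls and floor 3 mm (inside 110 x 90). Origin at the centre of its underside; x along its 116 mm side, z up.
- dish: Round shallow steel dish, fixed: 104 mm across the rim, 18 mm high, walls and floor 3 mm, inside about 84 mm across at the floor. Origin at the centre of its underside.
- tube: Upright steel tube on a round foot (80 mm across, 4 mm thick), fixed: 48 mm high, outside 52 mm, bore 44 mm from its inner floor (4 mm up) to 38 mm height, then flaring to a funnel mouth 60 mm across inside, 68 mm outside, at the top. Origin at the centre of its underside, z up along the bore.
- clay_cup: Small empty open terracotta tea cup standing loose on the bench, 54 mm across the rim, 46 mm high, 120 g. A bystander. Origin at the centre of its underside.

How it is judged:
At the end, for the whole second after the job is handed in: Handles flat on the floors of their own trays (centres within 55 x 40 / 45 x 40 mm of the middle, 5 mm in height); nut in the dish (within 40 mm, centre below 27 mm); thick ring flat on the tube floor, thin ring flat on it (6 mm off axis, 4 mm in height); all released, at rest (x of long_handle_mid in the frame of long_tray between -0.055 and 0.055 m and y of long_handle_mid in the frame of long_tray between -0.04 and 0.04 m and z of long_handle_mid in the frame of long_tray between 0.008 and 0.02 m and x of short_handle_mid in the frame of short_tray between -0.045 and 0.045 m and y of short_handle_mid in the frame of short_tray between -0.04 and 0.04 m and z of short_handle_mid in the frame of short_tray between 0.008 and 0.02 m and horizontal distance between nut_mid and dish below 0.04 m and z of nut_mid in the frame of dish between 0.006 and 0.027 m and horizontal distance between each of thick_ring_mid, thin_ring_mid and tube below 0.006 m and z of thick_ring_mid in the frame of tube between 0.01 and 0.018 m and z of thin_ring_mid in the frame of tube between 0.026 and 0.034 m and linear speed of each of long_handle, short_handle, nut, thick_ring, thin_ring below 0.02 m/s); the robot touches nothing.
It fails at once if the clay cup is shifted by more than 30 mm or tipped (distance of clay_cup from where it was at the start of the episode above 0.03 m or angle between clay_cup's own z axis and vertical above 0.5 rad).
It also fails if it takes over 144 s, if anything falls off the work surface, if the arm or the gripper's body presses on something with over 40 N, if the wrist force passes 120 N, or if a joint passes its speed limit or range.

## Working session

There is one attempt and no reset: what is moved stays moved. The work goes in short steps, Python scripts to look and compute and a tool call to move; the robot and the scene stay as the last step left them, time stands still between calls to the robot, and variables do not carry over. Pictures are saved under pics/ and viewed, and the job is handed in when it is done.

Besides the shell and the picture viewer there is one more tool, called after "Call:" as name(argument=value, ...) on one line, values as JSON. carry_out: Moves the arm, as the interface text tells. Its arguments: {"type":"object","properties":{"steps":{"type":"array","items":{"type":"number"}},"newtons":{"type":"number"}},"required":["steps"]}

```bash
ls; mkdir -p pics; python3 - <<'E'
from station import status,camera,arm
import cv2
print(status.get_obs())
for n in("scene","top","wrist"):
    c=camera(n); cv2.imwrite(f"pics/{n}0.png",c["img"][:,:,::-1])
    print(n,{k:v for k,v in c.items() if k not in("img","depth")})
E
```

```text
pics
{'clock': 0.0, 'joint_pos': array([ 1.15699653e+00,  3.14212390e-01, -4.80632536e-02,  1.21020492e+00,
       -1.03299848e-05,  1.57077195e+00]), 'dq': array([ 0.00048923, -0.00062803,  0.00178361,  0.00047817, -0.00064314,
       -0.00058103]), 'joint_efforts': array([ 1.72631015e-03, -5.39593256e+01,  3.39750481e+01,  1.90292165e-02,
        8.03029297e-05,  5.68138901e-06]), 'eef_pos': array([0.24103509, 0.54885126, 0.24144966]), 'ee_rot': array([-6.45260949e-01, -3.07426830e+00,  2.59222575e-03]), 'contact_force': array([-0.36821527,  0.1507454 , -0.85703685]), 'ft_torque': array([ 0.06672076, -0.04799447,  0.02529958]), 'finger_gap': 0.08525525739372374}
scene {'camera_matrix': array([[409.55042683,   0.        , 257.47120144],
       [  0.        , 409.55042683, 192.99892669],
       [  0.        ,   0.        ,   1.        ]]), 'k1': 0.021523350681307826, 'rvec': array([ 2.27016173,  0.88782093, -0.34017923]), 'tvec': array([-0.39573371, -0.21913746,  1.33049078])}
top {'camera_matrix': array([[498.92425489,   0.        , 248.24933745],
       [  0.        , 498.92425489, 189.07582445],
       [  0.        ,   0.        ,   1.        ]]), 'k1': -0.2228594045893681, 'rvec': array([ 2.10343941, -2.15345085,  0.17506774]), 'tvec': array([0.03101991, 0.50310591, 1.23937003])}
wrist {'camera_matrix': array([[271.36053127,   0.        , 258.96092337],
       [  0.        , 271.36053127, 198.04286448],
       [  0.        ,   0.        ,   1.        ]]), 'k1': 0.007569741235877405, 'tool_from_camera': array([[ 1.45605974e-03, -9.57226872e-01, -2.89334747e-01,
         7.36411349e-02],
       [ 9.99998914e-01,  1.46007848e-03,  2.01952232e-04,
         3.08489078e-04],
       [ 2.29137336e-04, -2.89334727e-01,  9.57227958e-01,
        -1.33213594e-01],
       [ 0.00000000e+00,  0.00000000e+00,  0.00000000e+00,
         1.00000000e+00]])}
```

View pics/scene0.png

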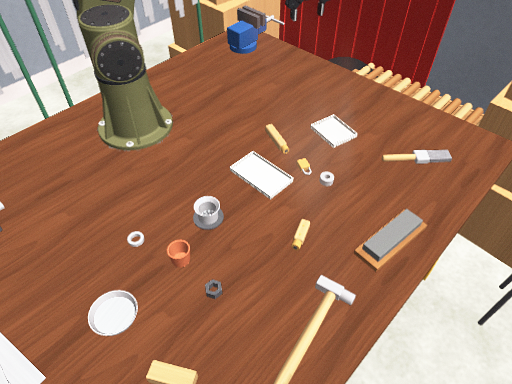

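View pics/top0.png

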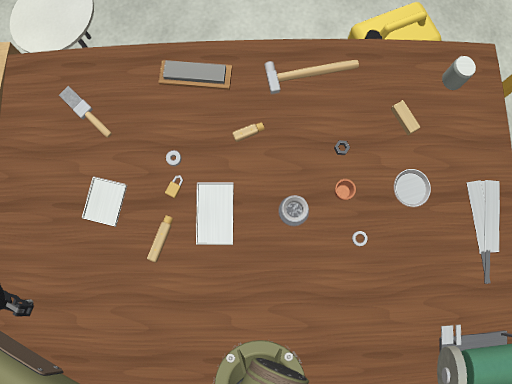

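View pics/wrist0.png

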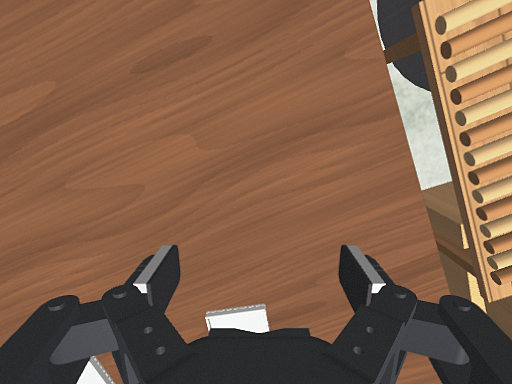

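```bash
cat > h.py <<'E'
import numpy as np,cv2
from station import status,camera
from scipy.spatial.transform import Rotation as R
def undist(c,u,v):
    K=c["camera_matrix"];d=np.array([c["k1"],0,0,0,0.])
    p=cv2.undistortPoints(np.array([[[u,v]]],float),K,d,None,None)[0,0]
    return np.array([p[0],p[1],1.])
def pose(c,obs=None):
    if "rvec" in c:
        Rm=R.from_rotvec(c["rvec"]).as_matrix();return Rm.T,-Rm.T@c["tvec"]
    T=c["tool_from_camera"];Rt=R.from_rotvec(obs["ee_rot"]).as_matrix()
    return Rt@T[:3,:3],Rt@T[:3,3]+obs["eef_pos"]
def px2w(c,u,v,z,obs=None):
    Rw,o=pose(c,obs);d=Rw@undist(c,u,v);return o+d*(z-o[2])/d[2]
def proj(c,P,obs=None):
    Rw,o=pose(c,obs);q=Rw.T@(np.asarray(P,float)-o);x=q[:2]/q[2];r2=x@x
    K=c["camera_matrix"];x=x*(1+c["k1"]*r2);return np.array([K[0,0]*x[0]+K[0,2],K[1,1]*x[1]+K[1,2]])
def pxd(c,u,v,obs=None):
    Rw,o=pose(c,obs);return o+Rw@undist(c,u,v)*c["depth"][int(round(v)),int(round(u))]
def crop(c,x0,y0,x1,y1,s,fn):
    im=cv2.resize(c["img"][y0:y1,x0:x1,::-1],None,fx=s,fy=s,interpolation=cv2.INTER_CUBIC)
    for u in range((x0+9)//10*10,x1,10):
        cv2.line(im,((u-x0)*s+s//2,0),((u-x0)*s+s//2,8 if u%50 else 20),(0,255,0),1)
        if u%20==0: cv2.putText(im,str(u),((u-x0)*s,30),0,.4,(0,255,0),1)
    for v in range((y0+9)//10*10,y1,10):
        cv2.line(im,(0,(v-y0)*s+s//2),(8,(v-y0)*s+s//2),(0,255,0),1)
        if v%20==0: cv2.putText(im,str(v),(10,(v-y0)*s+s//2),0,.4,(0,255,0),1)
    cv2.imwrite(fn,im)
E
python3 - <<'E'
from h import *
c=camera("top")
crop(c,75,115,235,265,5,"pics/topL.png"); crop(c,225,115,440,255,3,"pics/topR.png")
# depth heights at points
for n,u,v in [("stray",104,201),("ltray",215,213),("tube",305,217),("cup",345,188),("dish",412,187),("thick",180,157),("thin",366,239),("sh",245,132),("lh",160,239),("nut",342,152),("bench",270,170)]:
    print(n,pxd(c,u,v).round(4))
E
```

```text
stray [0.4877 0.4103 0.0014]
ltray [0.4487 0.1085 0.0036]
tube [ 0.4326 -0.1285  0.0014]
cup [ 0.5064 -0.2381  0.0083]
dish [ 0.5056 -0.4252  0.0031]
thick [0.5992 0.1994 0.0185]
thin [ 0.3687 -0.2863  0.0123]
sh [0.6617 0.0245 0.0247]
lh [0.3814 0.2516 0.0213]
nut [ 0.6032 -0.2342  0.016 ]
bench [ 5.616e-01 -4.000e-02 -2.000e-04]
```

View pics/topL.png

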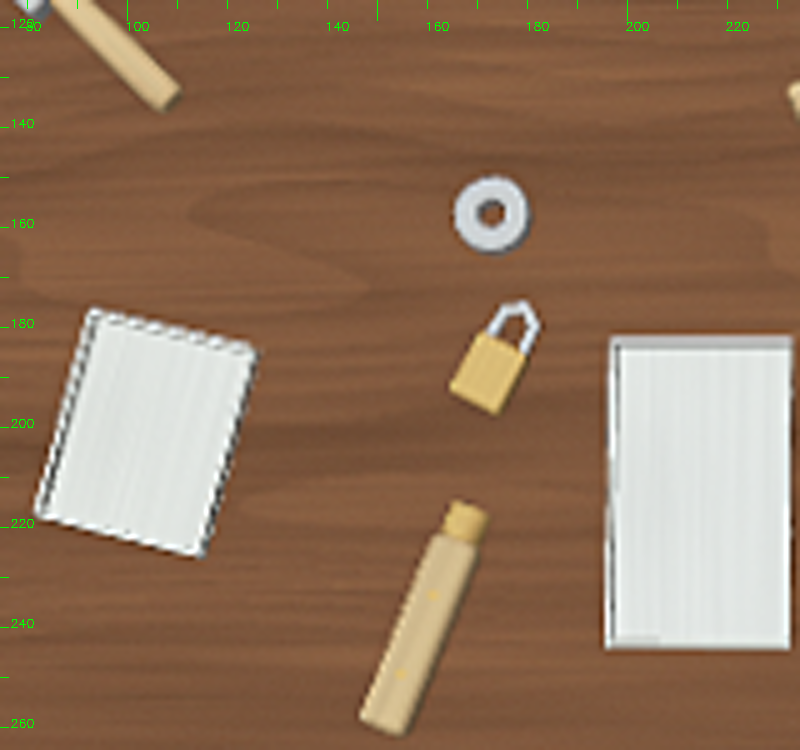

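View pics/topR.png

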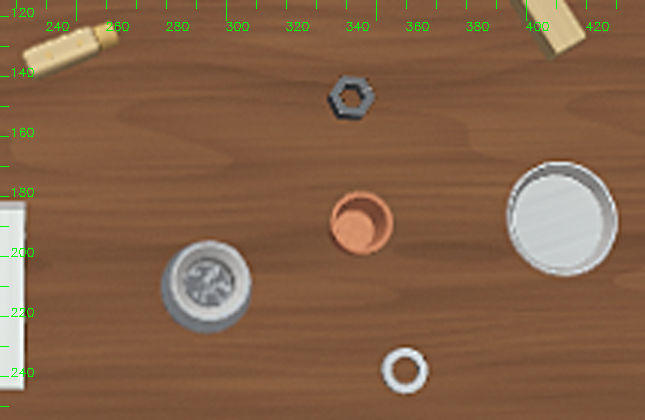

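```bash
cat > plan.py <<'E'
from h import *
import sys
def state():
    o=status.get_obs();M=R.from_rotvec(o["ee_rot"]).as_matrix();return o,M
def yaw_of(M): return np.degrees(np.arctan2(M[1,1],M[0,1]))  # direction of tool y in world
def go(x,y,z,jaw=None):
    """units needed from measured pose; shift in the CURRENT tool axes; then turn about tool z to get jaw dir (deg, mod 180)"""
    o,M=state();d=M.T@(np.array([x,y,z])-o["eef_pos"])/0.04
    print("t",round(float(o["clock"]),2),"pos",o["eef_pos"].round(4),"jawdir",round(yaw_of(M),1),"tilt",np.degrees(np.arccos(-M[2,2])).round(2),"j1,j6",o["joint_pos"][[0,5]].round(2))
    print("shift units",d.round(3))
    if jaw is not None:
        t=(jaw-yaw_of(M)+90)%180-90
        print("turn about tool z units",round(-t/5,2), "(alt",round(-(t-180*np.sign(t))/5,2),")")
        a=np.radians(jaw if abs(t)<1e9 else 0)
E
python3 - <<'E'
from plan import *
c=camera("top")
P={}
for n,u,v,z in [("stray",104.1,201.1,.014),("ltray",214.6,213.2,.014),("tube",294.7,208.3,.048),("cup",345.3,188.7,.046),("dish",412,187.7,.018),("thick",172.8,157.4,.02),("thin",359.7,238,.012),("nut",341.7,147,.019)]:
    P[n]=px2w(c,u,v,z);print(n,P[n].round(4),np.hypot(*P[n][:2]).round(3))
L=lambda x,y:(x/5+74.6,y/5+114.6)
S=lambda x,y:(x/3+224.7,y/3+114.7)
def seg(n,a,b,z):
    a=px2w(c,*a,z);b=px2w(c,*b,z);d=a-b
    print(n,((a+b)/2).round(4),"len",np.linalg.norm(d).round(4),"ang",np.degrees(np.arctan2(d[1],d[0])).round(1))
seg("lh",L(470,508),L(382,725),.023)
seg("sh",S(117,34),S(29,66),.023)
seg("ltray long",L(700,338),L(699,648),.014)
seg("ltray short",L(609,493),L(791,493),.014)
seg("stray 96",L(175,329),L(120,536),.014)
seg("stray 116?",L(64,413),L(230,452),.014)
# nut & ring depth-mask centroids
D=c["depth"]
for n,u,v,z in [("nut",342,147,.019),("thick",173,157,.02),("thin",360,238,.012),("sh",249,131,.023),("lh",160,238,.023)]:
    pts=[]
    for vv in range(v-30,v+31):
        for uu in range(u-30,u+31):
            if D[vv,uu]>0:
                p=pxd(c,uu,vv)
                if abs(p[2]-z)<.006 and (np.hypot(uu-u,vv-v)<12 or n in("sh","lh")): pts.append(p[:2])
    pts=np.array(pts);r=cv2.minAreaRect((pts*1000).astype(np.float32));print(n,len(pts),np.round(r[0],1),np.round(r[1],1),round(r[2],1))
go(.5,.1,.15,0)
E
```

```text
stray [0.4855 0.4061 0.014 ] 0.633
ltray [0.4469 0.1088 0.014 ] 0.46
tube [ 0.4503 -0.098   0.048 ] 0.461
cup [ 0.4981 -0.2315  0.046 ] 0.549
dish [ 0.5011 -0.42    0.018 ] 0.654
thick [0.5984 0.2186 0.02  ] 0.637
thin [ 0.3719 -0.2697  0.012 ] 0.459
nut [ 0.6163 -0.2337  0.019 ] 0.659
lh [0.3843 0.2519 0.023 ] len 0.1216 ang -22.5
sh [0.6638 0.0136 0.023 ] len 0.0838 ang -70.7
ltray long [0.4476 0.1091 0.014 ] len 0.1635 ang -0.9
ltray short [0.4469 0.1088 0.014 ] len 0.0954 ang 88.7
stray 96 [0.4858 0.4063 0.014 ] len 0.1151 ang -14.1
stray 116? [0.4855 0.4069 0.014 ] len 0.0962 ang 76.1
nut 113 [ 618.3 -234.9] [38.8 37. ] 83.3
thick 144 [597.6 218.3] [38.4 37.6] 88.6
thin 116 [ 371.6 -269. ] [39.6 38.5] 40.8
sh 263 [666.8  15.6] [27.  84.6] 21.6
lh 439 [382.9 252. ] [ 28.1 125.9] 67.6
t 0.25 pos [0.2411 0.5491 0.2419] jawdir 66.3 tilt 0.05 j1,j6 [1.16 1.57]
shift units [-10.439  -7.676   2.304]
turn about tool z units 13.26 (alt -22.74 )
```

Call:
carry_out(steps=[0,0,0.5,0,0,-1,85,0,0,0.5,0,0,-1,85,0,0,0.5,0,0,-1,85,0,0,0.5,0,0,-1,85,0,0,0.5,0,0,-0.75,85,-1,-0.9,0,0,0,0,85,-1,-0.9,0,0,0,0,85,-1,-0.9,0,0,0,0,85,-1,-0.9,0,0,0,0,85,-1,-0.9,0,0,0,0,85], newtons=40)

```text
clock: 1.5
eef_pos: [0.4425, 0.3682, 0.1424]
ee_rot: [-0.001, 3.141, 0.0]
contact_force: [0.1, 0.7, 0.8]
finger_gap: 0.0848
```

Call:
carry_out(steps=[-0.9,-0.9,0,0,0,0,85,-1,-0.9,0,0,0,0,85,-1,-1,0,0,0,0,85,-0.9,-0.9,0,0,0,0,85,0,0,0,0,0,0,85])

```text
clock: 2.12
eef_pos: [0.5958, 0.2188, 0.142]
ee_rot: [0.006, 3.141, -0.001]
contact_force: [-0.2, 1.0, 0.4]
finger_gap: 0.0849
```

```bash
python3 - <<'E'
from plan import *
go(.598,.2185,.03,90)
o=status.get_obs();c=camera("wrist");crop(c,0,0,512,384,1,"pics/w1.png")
print(proj(c,[.598,.2185,.02],o),proj(c,[.598,.2185,0],o))
E
```

```text
t 2.12 pos [0.5958 0.2188 0.142 ] jawdir 89.8 tilt 0.05 j1,j6 [0.35 0.36]
shift units [-0.052 -0.007  2.801]
turn about tool z units -0.05 (alt 35.95 )
[258.35817827 196.56650126] [258.41453297 191.14960587]
```

View pics/w1.png

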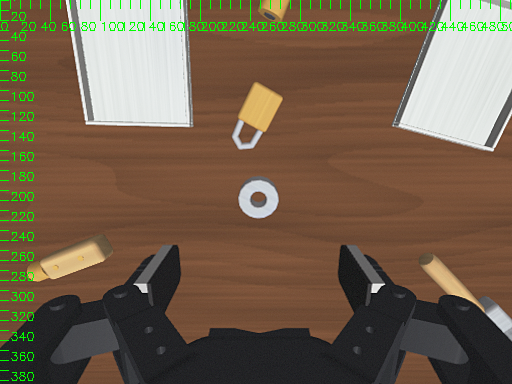

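Call:
carry_out(steps=[-0.08,0,0.7,0,0,0,64,0,0,0.8,0,0,0,64,0,0,0.8,0,0,0,64,0,0,0.5,0,0,0,64,0,0,0.3,0,0,0,64,0,0,0,0,0,0,64,0,0,0,0,0,0,35,0,0,0,0,0,0,35,0,0,0,0,0,0,35,0,0,0,0,0,0,35])

```text
clock: 3.42
eef_pos: [0.5975, 0.2219, 0.0199]
ee_rot: [-0.001, 3.14, 0.001]
contact_force: [-2.1, -0.6, 6.4]
finger_gap: 0.0381
```

```bash
python3 - <<'E'
from plan import *
go(.598,.2185,.03,90)
o=status.get_obs();print(o["finger_gap"]);c=camera("wrist");crop(c,0,0,512,384,1,"pics/w2.png")
c=camera("top");crop(c,130,110,230,190,7,"pics/t2.png")
E
```

```text
t 3.42 pos [0.5975 0.2219 0.0199] jawdir 90.0 tilt 0.12 j1,j6 [0.36 0.35]
shift units [-0.012 -0.085 -0.253]
turn about tool z units 0.01 (alt -35.99 )
0.03805924841831624
```

View pics/w2.png

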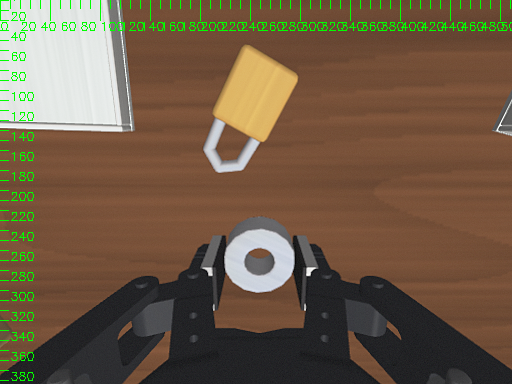

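Call:
carry_out(steps=[0,0,0,0,0,0,35,0,0,0,0,0,0,35,0,0,-0.3,0,0,0,35,0,0,-0.7,0,0,0,35,0,0,-0.9,0,0,0,35,0,0,-0.9,0,0,0,35,0,0,0,0,0,0,35])

```text
clock: 4.4
eef_pos: [0.5992, 0.2225, 0.1346]
ee_rot: [-0.001, 3.135, 0.004]
contact_force: [-0.4, 0.2, -0.6]
finger_gap: 0.038
```

```bash
python3 - <<'E'
from plan import *
go(.4503,-.098,.13,90)
o=status.get_obs();print(o["finger_gap"]);c=camera("wrist");crop(c,160,150,360,350,3,"pics/w3.png")
print(proj(c,[*o["eef_pos"][:2],o["eef_pos"][2]+.0],o),proj(c,[*o["eef_pos"][:2],o["eef_pos"][2]-.02],o))
c=camera("scene");crop(c,250,90,400,230,5,"pics/s3.png")
E
```

```text
t 4.4 pos [0.5992 0.2225 0.1346] jawdir 90.0 tilt 0.4 j1,j6 [0.36 0.35]
shift units [ 3.729 -8.012  0.07 ]
turn about tool z units 0.01 (alt -35.99 )
0.03799600505283407
[258.29708372 256.12803231] [258.30467424 239.95708919]
```

View pics/w3.png

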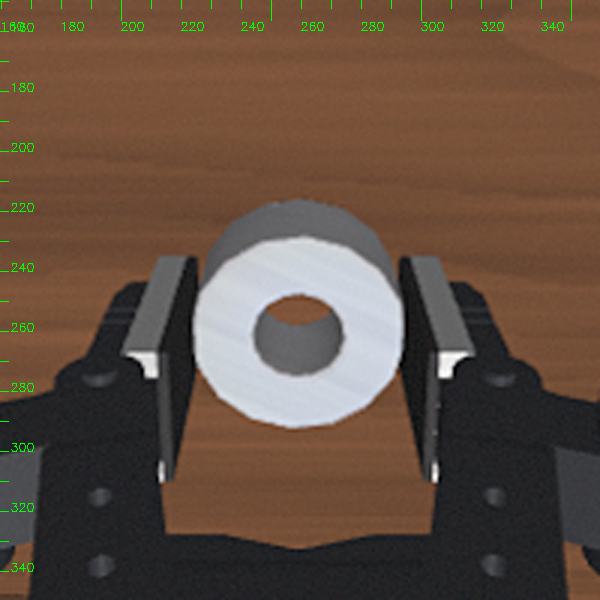

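View pics/s3.png

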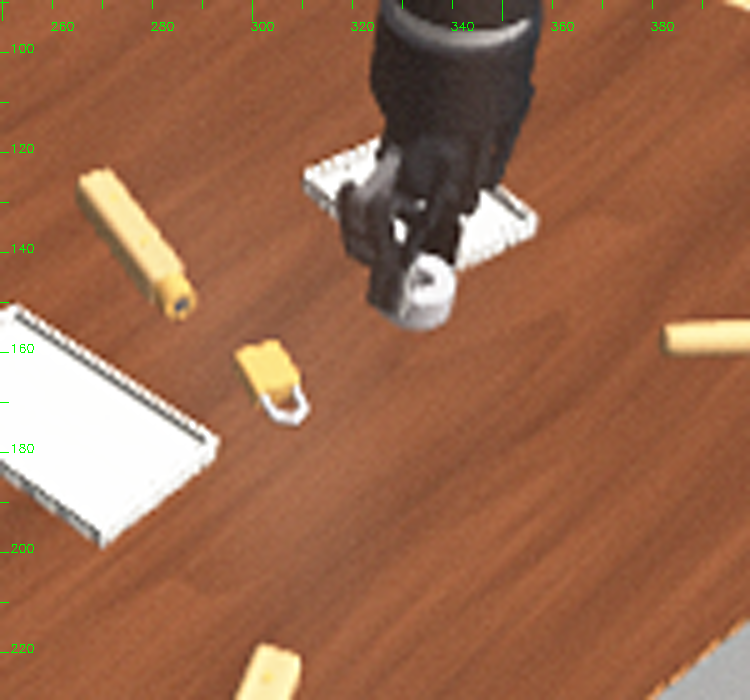

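Call:
carry_out(steps=[0.4,-0.9,0,0,0,0,35,0.5,-1,0,0,0,0,35,0.5,-1,0,0,0,0,35,0.5,-1,0,0,0,0,35,0.5,-1,0,0,0,0,35,0.5,-1,0,0,0,0,35,0.5,-1,0,0,0,0,35,0.3,-0.8,0,0,0,0,35,0.1,-0.3,0,0,0,0,35,0,0,0,0,0,0,35])

```text
clock: 5.75
eef_pos: [0.4444, -0.0986, 0.1297]
ee_rot: [-0.001, -3.141, -0.001]
contact_force: [-0.1, 0.4, -1.4]
finger_gap: 0.038
```

```bash
python3 - <<'E'
from plan import *
go(.448,-.098,.06,90)
o=status.get_obs();c=camera("wrist");crop(c,110,110,410,360,2,"pics/w4.png")
for z in(.048,.038,.004):print(proj(c,[.4503,-.098,z],o))
crop(camera("top"),250,170,340,240,8,"pics/t4.png")
E
```

```text
t 5.75 pos [ 0.4444 -0.0986  0.1297] jawdir 90.0 tilt 0.07 j1,j6 [-0.22 -0.22]
shift units [-0.092  0.014  1.741]
turn about tool z units -0.01 (alt 35.99 )
[259.21940676 214.60878837]
[259.20549044 210.66026719]
[259.16554211 199.32458975]
```

View pics/w4.png

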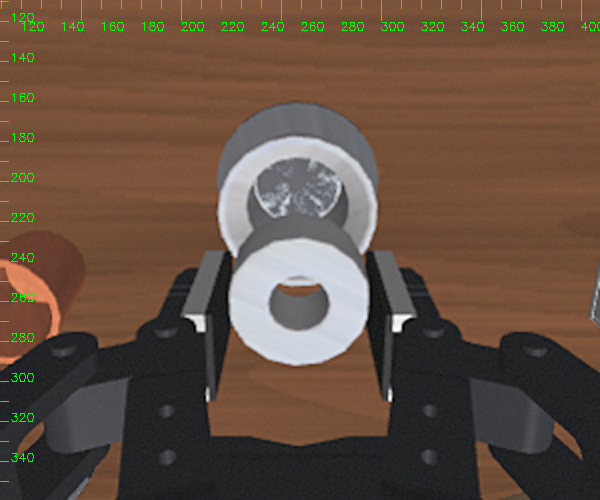

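View pics/t4.png

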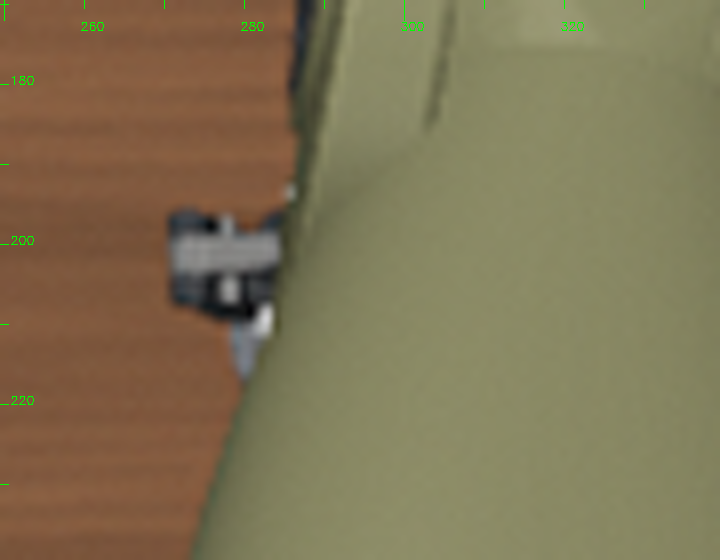

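Call:
carry_out(steps=[-0.1,0,0.4,0,0,0,35,0,0,0.6,0,0,0,35,0,0,0.4,0,0,0,35,0,0,0.3,0,0,0,35,0,0,0,0,0,0,35,0,0,0,0,0,0,35])

```text
clock: 6.6
eef_pos: [0.4493, -0.0984, 0.0625]
ee_rot: [-0.002, 3.141, -0.0]
contact_force: [-0.8, -0.3, -1.0]
finger_gap: 0.0378
```

```bash
python3 - <<'E'
from plan import *
go(.448,-.098,.06,90)
o=status.get_obs();c=camera("wrist");crop(c,110,110,410,360,2,"pics/w5.png")
crop(camera("scene"),150,140,300,290,5,"pics/s5.png")
E
```

```text
t 6.6 pos [ 0.4493 -0.0984  0.0625] jawdir 90.1 tilt 0.03 j1,j6 [-0.22 -0.22]
shift units [0.034 0.009 0.063]
turn about tool z units 0.01 (alt -35.99 )
```

View pics/w5.png

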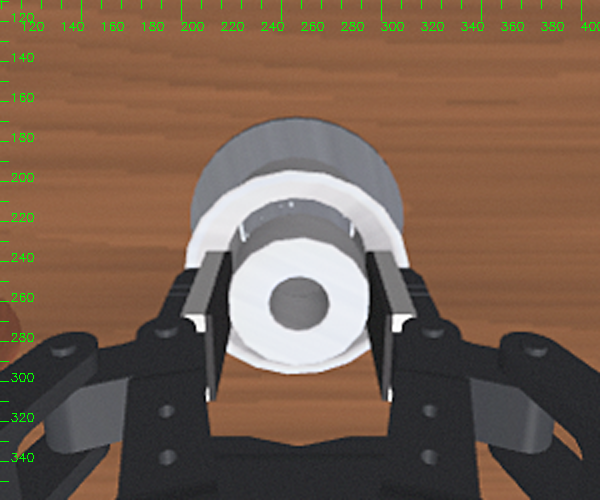

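View pics/s5.png

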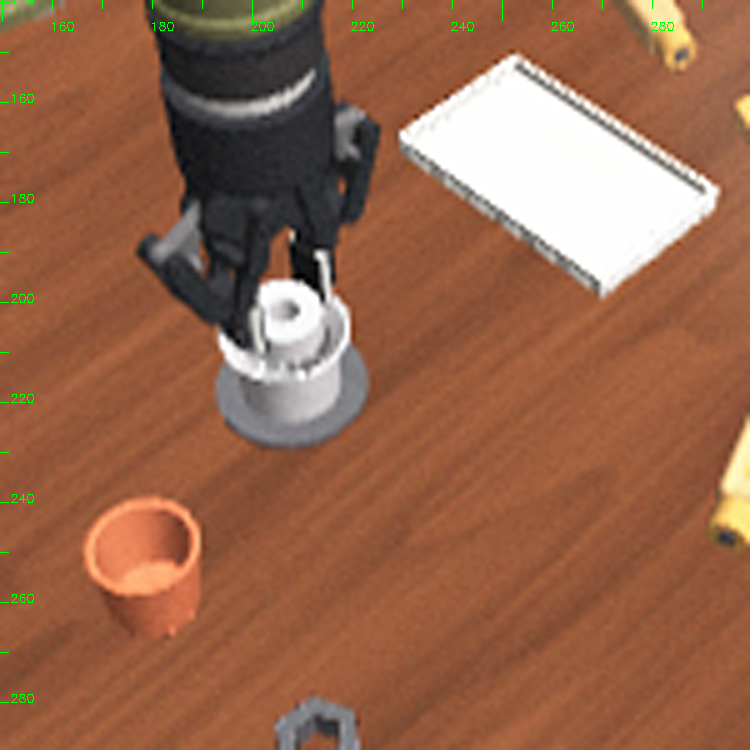

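Call:
carry_out(steps=[0.05,0,0,0,0,0,44,0,0,0,0,0,0,50,0,0,0,0,0,0,56,0,0,-0.2,0,0,0,60,0,0,-0.6,0,0,0,64,0,0,-1,0,0,0,64,0,0,0,0,0,0,64])

```text
clock: 7.58
eef_pos: [0.4495, -0.0991, 0.1376]
ee_rot: [-0.001, 3.136, -0.002]
contact_force: [0.1, 0.1, -0.6]
finger_gap: 0.0639
```

```bash
python3 - <<'E'
from plan import *
go(.3719,-.2697,.12,90)
c=camera("wrist");crop(c,110,110,410,360,2,"pics/w6.png")
E
```

```text
t 7.58 pos [ 0.4495 -0.0991  0.1376] jawdir 90.0 tilt 0.35 j1,j6 [-0.22 -0.22]
shift units [ 1.946 -4.264  0.434]
turn about tool z units 0.01 (alt -35.99 )
```

View pics/w6.png

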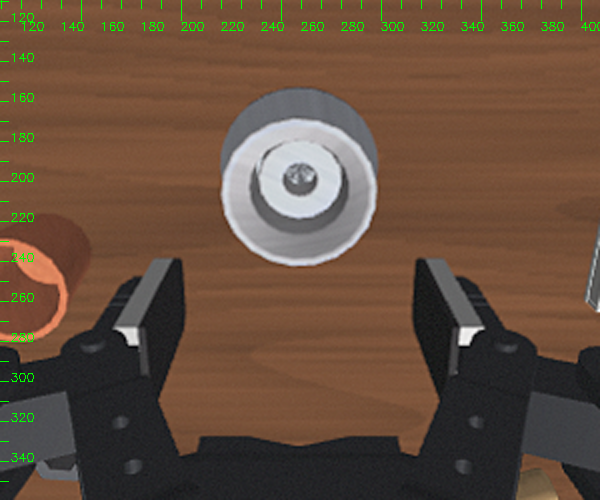

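Call:
carry_out(steps=[0.4,-0.85,0,0,0,0,64,0.4,-0.85,0,0,0,0,64,0.4,-0.85,0.2,0,0,0,64,0.4,-0.85,0.2,0,0,0,64,0.35,-0.85,0,0,0,0,64,0,0,0,0,0,0,64])

```text
clock: 8.38
eef_pos: [0.3677, -0.2698, 0.1173]
ee_rot: [-0.005, -3.14, -0.001]
contact_force: [-0.2, 0.6, 0.1]
finger_gap: 0.0636
```

```bash
python3 - <<'E'
from plan import *
go(.3719,-.2697,.013,90)
o=status.get_obs();c=camera("wrist");crop(c,110,110,410,360,2,"pics/w7.png")
print(proj(c,[.3719,-.2697,.012],o))
E
```

```text
t 8.38 pos [ 0.3677 -0.2698  0.1173] jawdir 89.8 tilt 0.09 j1,j6 [-0.63 -0.63]
shift units [-0.11   0.     2.607]
turn about tool z units -0.03 (alt 35.97 )
[258.62559979 204.10936843]
```

View pics/w7.png

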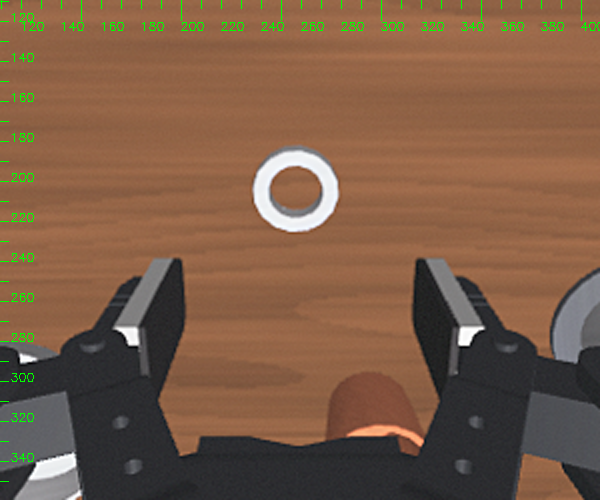

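Call:
carry_out(steps=[-0.1,0,0.6,0,0,0,60,0,0,0.8,0,0,0,60,0,0,0.6,0,0,0,60,0,0,0.4,0,0,0,60,0,0,0.2,0,0,0,60,0,0,0,0,0,0,60,0,0,0,0,0,0,35,0,0,0,0,0,0,35,0,0,0,0,0,0,35,0,0,0,0,0,0,35])

```text
clock: 9.68
eef_pos: [0.3737, -0.2688, 0.0153]
ee_rot: [-0.001, 3.14, -0.001]
contact_force: [0.1, 1.3, 5.4]
finger_gap: 0.0376
```

```bash
python3 - <<'E'
from plan import *
go(.3719,-.2697,.013,90)
c=camera("wrist");crop(c,160,150,360,350,3,"pics/w8.png")
E
```

```text
t 9.68 pos [ 0.3737 -0.2688  0.0153] jawdir 90.0 tilt 0.09 j1,j6 [-0.62 -0.62]
shift units [ 0.044 -0.022  0.057]
turn about tool z units 0.01 (alt -35.99 )
```

View pics/w8.png

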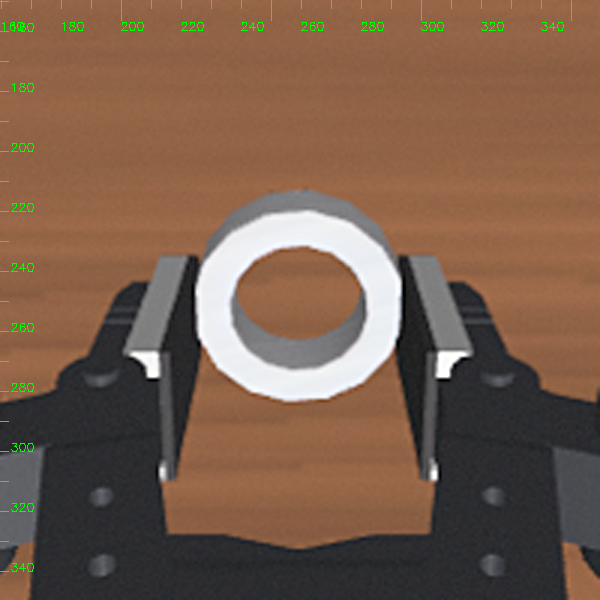

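Call:
carry_out(steps=[0,0,-0.4,0,0,0,35,0,0,-0.8,0,0,0,35,0,0,-0.9,0,0,0,35,0,0,-0.7,0,0,0,35,-0.4,0.85,0,0,0,0,35,-0.4,0.85,0,0,0,0,35,-0.4,0.85,0,0,0,0,35,-0.4,0.85,0,0,0,0,35,-0.35,0.85,0,0,0,0,35,0,0,0,0,0,0,35])

```text
clock: 10.98
eef_pos: [0.4518, -0.0969, 0.1267]
ee_rot: [-0.007, 3.141, 0.0]
contact_force: [-1.1, -1.5, -0.8]
finger_gap: 0.0372
```

```bash
python3 - <<'E'
from plan import *
go(.4505,-.098,.061,90)
o=status.get_obs();c=camera("wrist");crop(c,110,110,410,360,2,"pics/w9.png")
print(o["finger_gap"],proj(c,[.4503,-.098,.048],o))
E
```

```text
t 10.97 pos [ 0.4518 -0.0969  0.1267] jawdir 90.2 tilt 0.06 j1,j6 [-0.21 -0.22]
shift units [ 0.033 -0.028  1.641]
turn about tool z units 0.05 (alt -35.95 )
0.0372343036264593 [257.18716828 207.27873172]
```

View pics/w9.png

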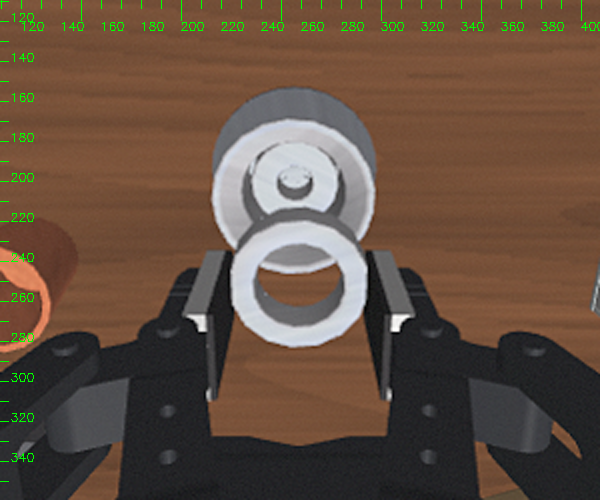

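Call:
carry_out(steps=[0,-0.03,0.4,0,0,0,35,0,0,0.6,0,0,0,35,0,0,0.4,0,0,0,35,0,0,0.2,0,0,0,35,0,0,0.08,0,0,0,35,0,0,0,0,0,0,35])

```text
clock: 11.78
eef_pos: [0.4511, -0.1, 0.0594]
ee_rot: [-0.0, 3.141, -0.0]
contact_force: [-0.4, 0.6, 0.1]
finger_gap: 0.0372
```

```bash
python3 - <<'E'
from plan import *
go(.4505,-.098,.061,90)
o=status.get_obs();c=camera("wrist");crop(c,110,110,410,360,2,"pics/w10.png")
print(o["contact_force"])
crop(camera("scene"),170,150,270,240,7,"pics/s10.png")
E
```

```text
t 11.78 pos [ 0.4511 -0.1     0.0594] jawdir 90.0 tilt 0.03 j1,j6 [-0.22 -0.22]
shift units [ 0.015  0.051 -0.04 ]
turn about tool z units 0.0 (alt -36.0 )
[-0.43893466  0.57922303  0.05323257]
```

View pics/w10.png

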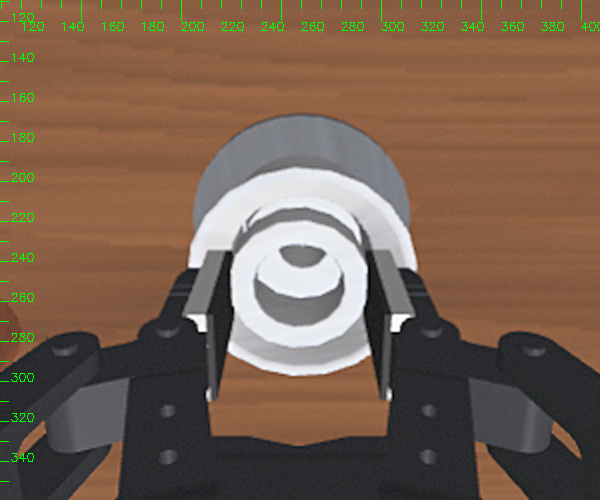

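View pics/s10.png

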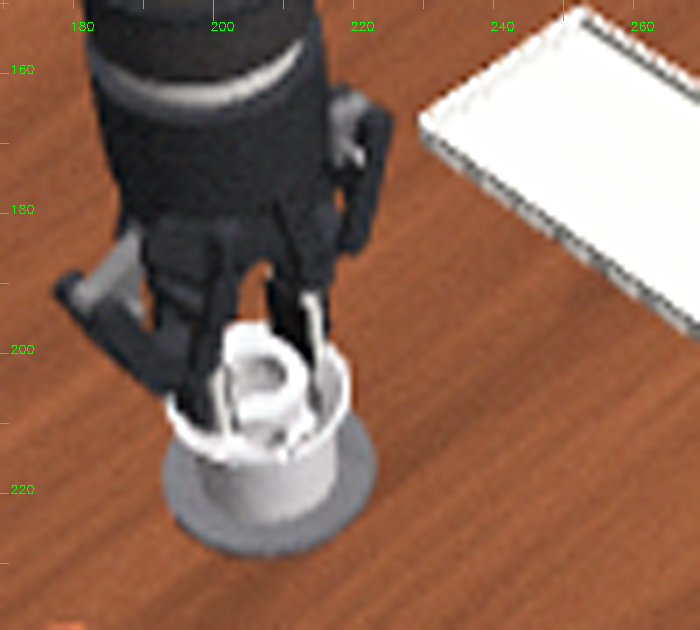

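Call:
carry_out(steps=[0,0.05,0,0,0,0,35,0,0,0,0,0,0,35,0,0,0,0,0,0,46,0,0,0,0,0,0,52,0,0,-0.2,0,0,0,56,0,0,-0.6,0,0,0,60,0,0,-1,0,0,0,64,0,0,0,0,0,0,64])

```text
clock: 12.88
eef_pos: [0.4535, -0.0983, 0.1344]
ee_rot: [-0.001, 3.136, -0.002]
contact_force: [-0.5, -0.3, 0.0]
finger_gap: 0.0641
```

```bash
python3 - <<'E'
from plan import *
go(.6165,-.2345,.12,90)
c=camera("wrist");crop(c,160,120,360,320,3,"pics/w11.png")
E
```

```text
t 12.88 pos [ 0.4535 -0.0983  0.1344] jawdir 90.0 tilt 0.35 j1,j6 [-0.21 -0.21]
shift units [-4.071 -3.408  0.389]
turn about tool z units 0.01 (alt -35.99 )
```

View pics/w11.png

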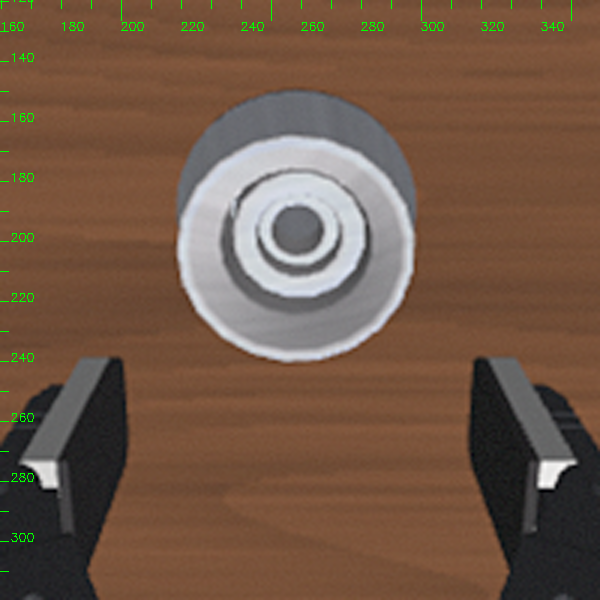

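Call:
carry_out(steps=[-0.8,-0.7,0,0,0,0,70,-0.8,-0.7,0,0,0,0,70,-0.8,-0.7,0,0,0,0,70,-0.8,-0.7,0.1,0,0,0,70,-0.8,-0.6,0.1,0,0,0,70,0,0,0,0,0,0,70])

```text
clock: 13.68
eef_pos: [0.6118, -0.2349, 0.1208]
ee_rot: [-0.001, -3.14, -0.001]
contact_force: [-0.7, 0.5, 1.2]
finger_gap: 0.0697
```

```bash
python3 - <<'E'
from plan import *
go(.6165,-.2345,.018,90)
o=status.get_obs();c=camera("wrist");crop(c,180,140,340,300,4,"pics/w12.png")
print(proj(c,[.6165,-.2345,.019],o))
E
```

```text
t 13.68 pos [ 0.6118 -0.2349  0.1208] jawdir 90.0 tilt 0.09 j1,j6 [-0.37 -0.37]
shift units [-0.122  0.008  2.569]
turn about tool z units -0.01 (alt 35.99 )
[258.96221332 205.82509193]
```

View pics/w12.png

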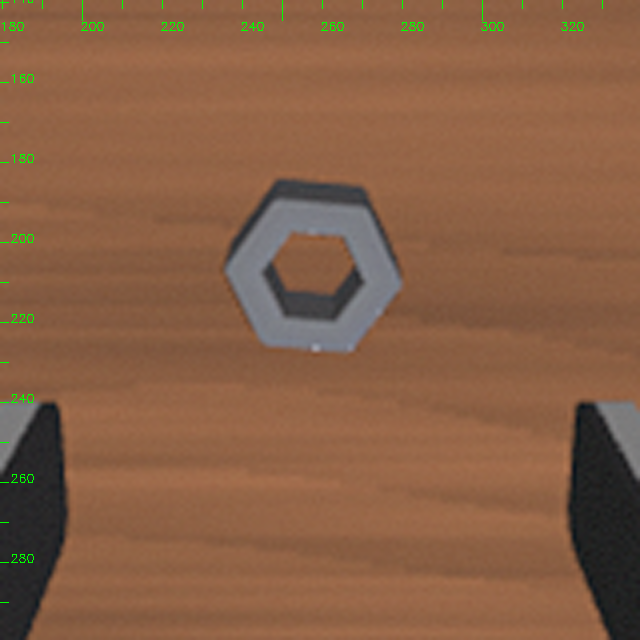

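Call:
carry_out(steps=[-0.16,0,0,0,0,0,64,0,0,0.2,0,0,-1,64,0,0,0.3,0,0,-1,64,0,0,0.5,0,0,-1,64,0,0,0.5,0,0,-1,64,0,0,0.5,0,0,-1,64,0,0,0.4,0,0,-0.2,64,0,0,0.2,0,0,0,60,0,0,0,0,0,0,60])

```text
clock: 14.85
eef_pos: [0.617, -0.2332, 0.0188]
ee_rot: [0.707, -3.06, -0.001]
contact_force: [0.8, 0.8, -0.3]
finger_gap: 0.06
```

Call:
carry_out(steps=[0,0,0,0,0,0,30,0,0,0,0,0,0,30,0,0,0,0,0,0,30,0,0,0,0,0,0,30,0,0,0,0,0,0,30])

```text
clock: 15.48
eef_pos: [0.6183, -0.2339, 0.0202]
ee_rot: [-0.707, 3.059, -0.002]
contact_force: [0.1, -0.2, 6.1]
finger_gap: 0.0348
```

```bash
python3 - <<'E'
from plan import *
go(.501,-.42,.12,115)
o=status.get_obs();c=camera("wrist");crop(c,160,150,360,350,3,"pics/w13.png")
E
```

```text
t 15.47 pos [ 0.6183 -0.2339  0.0202] jawdir 116.0 tilt 0.12 j1,j6 [-0.36 -0.82]
shift units [ 4.674 -2.896 -2.497]
turn about tool z units 0.21 (alt -35.79 )
```

View pics/w13.png

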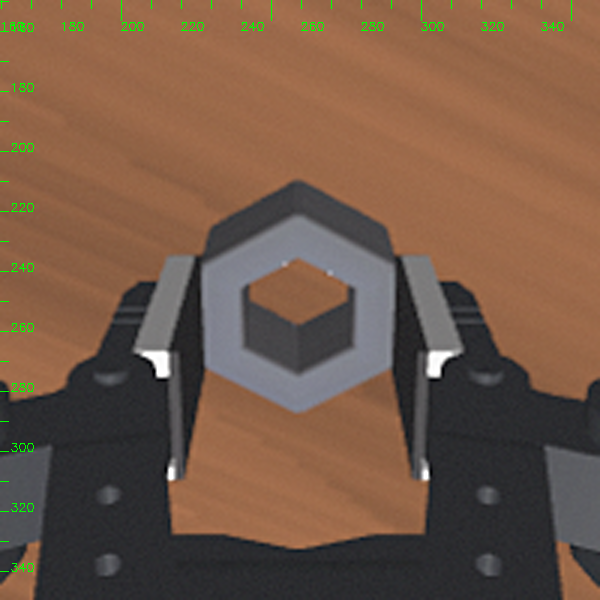

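Call:
carry_out(steps=[0,0,-0.4,0,0,0,30,0,0,-0.8,0,0,0,30,0,0,-0.8,0,0,0,30,0.9,-0.55,-0.3,0,0,0,30,0.95,-0.6,0,0,0,0,30,0.95,-0.6,0,0,0,0,30,0.95,-0.6,0,0,0,0,30,0.9,-0.55,0,0,0,0,30,0,0,0,0,0,0,30])

```text
clock: 16.65
eef_pos: [0.4993, -0.4219, 0.1117]
ee_rot: [0.701, -3.062, 0.001]
contact_force: [0.9, 1.0, -0.6]
finger_gap: 0.0348
```

```bash
python3 - <<'E'
from plan import *
go(.501,-.42,.028,115)
o=status.get_obs();c=camera("wrist");crop(c,50,50,450,350,2,"pics/w14.png")
print(o["finger_gap"],proj(c,[.501,-.42,.018],o))
E
```

```text
t 16.65 pos [ 0.4993 -0.4219  0.1117] jawdir 115.8 tilt 0.05 j1,j6 [-0.7  -1.15]
shift units [-0.06   0.027  2.094]
turn about tool z units 0.16 (alt -35.84 )
0.03482738801737033 [259.91679307 205.92936413]
```

View pics/w14.png

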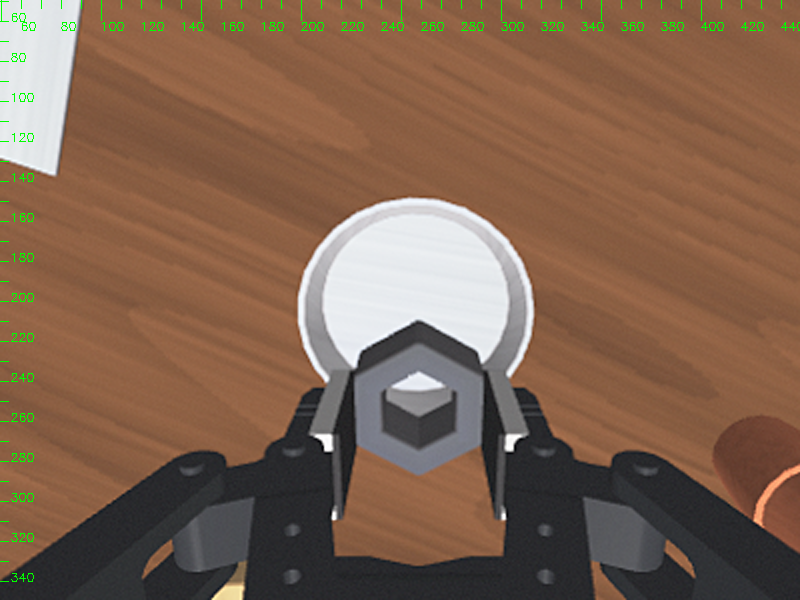

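Call:
carry_out(steps=[-0.05,0,0.5,0,0,0,30,0,0,0.7,0,0,0,30,0,0,0.6,0,0,0,30,0,0,0.3,0,0,0,30,0,0,0,0,0,0,30,0,0,0,0,0,0,42,0,0,0,0,0,0,46,0,0,-0.3,0,0,0,46,0,0,-0.9,0,0,0,46,0,0,-0.9,0,0,0,50])

```text
clock: 17.95
eef_pos: [0.503, -0.4187, 0.1131]
ee_rot: [-0.708, 3.061, -0.001]
contact_force: [0.5, -0.6, 0.6]
finger_gap: 0.05
```

```bash
python3 - <<'E'
from plan import *
go(.664,.0145,.12,22)
o=status.get_obs();c=camera("wrist");crop(c,50,50,450,350,2,"pics/w15.png")
E
```

```text
t 17.95 pos [ 0.503  -0.4187  0.1131] jawdir 116.0 tilt 0.03 j1,j6 [-0.69 -1.15]
shift units [-8.369  7.964 -0.175]
turn about tool z units -17.19 (alt 18.81 )
```

View pics/w15.png

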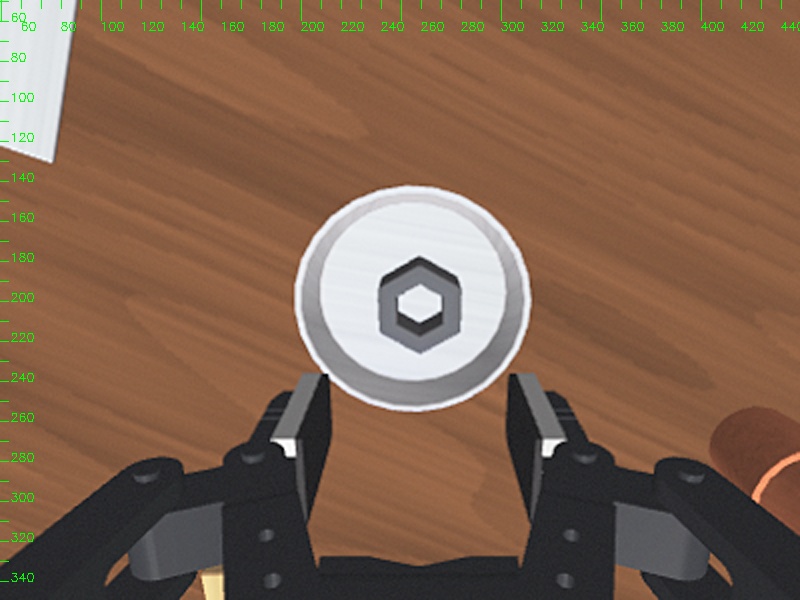

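Call:
carry_out(steps=[0,0,-0.2,0,0,1,70,0,0,-0.2,0,0,1,70,0,0,0,0,0,1,70,0,0,0,0,0,1,70,0,0,0,0,0,1,70,0,0,0,0,0,1,70,0,0,0,0,0,1,70,0,0,0,0,0,1,70,0,0,0,0,0,1,70,0,0,0,0,0,1,70])

```text
clock: 19.25
eef_pos: [0.5033, -0.4189, 0.1283]
ee_rot: [0.656, 3.071, -0.001]
contact_force: [-0.1, -0.2, -1.0]
finger_gap: 0.0697
```

Call:
carry_out(steps=[0,0,0,0,0,1,70,0,0,0,0,0,1,70,0,0,0,0,0,1,70,0,0,0,0,0,1,70,0,0,0,0,0,1,70,0,0,0,0,0,1,70,0,0,0,0,0,1,70,0,0,0,0,0,1,70,0,0,0,0,0,1,70,0,0,0,0,0,0.2,70])

```text
clock: 20.5
eef_pos: [0.5032, -0.4189, 0.1281]
ee_rot: [1.801, 2.573, -0.0]
contact_force: [0.7, -0.9, 0.2]
finger_gap: 0.0701
```

```bash
python3 - <<'E'
from plan import *
go(.664,.0145,.13,20)
E
```

```text
t 20.5 pos [ 0.5032 -0.4189  0.1281] jawdir 20.0 tilt 0.07 j1,j6 [-0.69  0.53]
shift units [ 8.802  7.487 -0.051]
turn about tool z units 0.01 (alt -35.99 )
```

Call:
carry_out(steps=[0.9,0.8,0,0,0,0,70,0.98,0.83,0,0,0,0,70,0.98,0.83,0,0,0,0,70,0.98,0.83,0,0,0,0,70,0.98,0.83,0,0,0,0,70,0.98,0.83,0,0,0,0,70,0.98,0.83,0,0,0,0,70,0.98,0.83,0,0,0,0,70,1,0.85,0,0,0,0,70,0,0,0,0,0,0,70])

```text
clock: 21.75
eef_pos: [0.6645, 0.0165, 0.1276]
ee_rot: [1.793, 2.579, 0.002]
contact_force: [0.2, 0.4, -0.8]
finger_gap: 0.0697
```

```bash
python3 - <<'E'
from plan import *
go(.664,.0145,.016,20)
o=status.get_obs();c=camera("wrist");crop(c,110,110,410,360,2,"pics/w16.png")
print(proj(c,[.664,.0145,.024],o))
E
```

```text
t 21.75 pos [0.6645 0.0165 0.1276] jawdir 20.4 tilt 0.1 j1,j6 [0.02 1.24]
shift units [-0.043 -0.035  2.79 ]
turn about tool z units 0.08 (alt -35.92 )
[257.09437121 202.20052516]
```

View pics/w16.png

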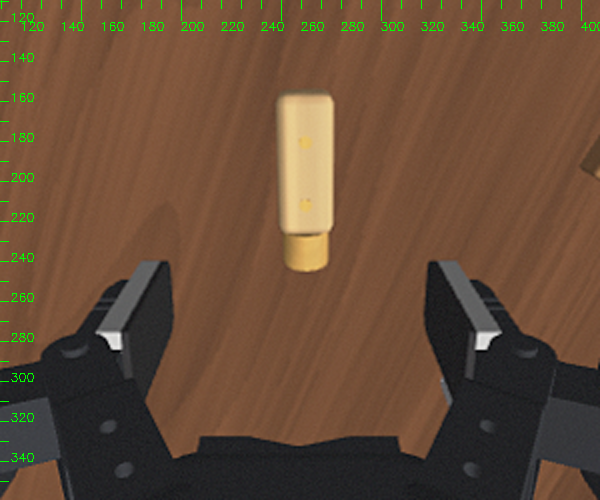

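Call:
carry_out(steps=[0,0.08,0.5,0,0,0,60,0,0,0.8,0,0,0,60,0,0,0.8,0,0,0,60,0,0,0.4,0,0,0,60,0,0,0.25,0,0,0,60,0,0,0,0,0,0,20,0,0,0,0,0,0,20,0,0,0,0,0,0,20,0,0,0,0,0,0,20,0,0,0,0,0,0,20])

```text
clock: 23.05
eef_pos: [0.6673, 0.014, 0.0183]
ee_rot: [1.8, 2.573, 0.002]
contact_force: [-0.7, 0.5, 5.5]
finger_gap: 0.0251
```

```bash
python3 - <<'E'
from plan import *
go(.4856,.4064,.13,76)
o=status.get_obs();c=camera("wrist");crop(c,110,110,410,360,2,"pics/w17.png")
E
```

```text
t 23.05 pos [0.6673 0.014  0.0183] jawdir 20.0 tilt 0.12 j1,j6 [0.02 1.24]
shift units [10.77  -0.899 -2.802]
turn about tool z units -11.19 (alt 24.81 )
```

View pics/w17.png

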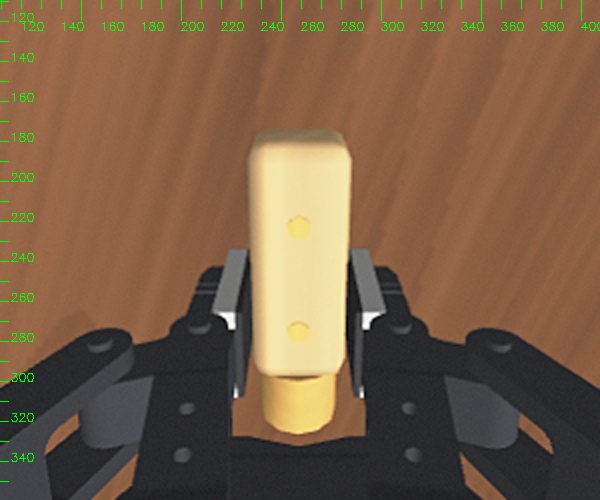

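Call:
carry_out(steps=[0,0,-0.4,0,0,0,20,0,0,-0.8,0,0,0,20,0,0,-0.8,0,0,0,20,0.7,-0.1,-0.6,0,0,0,20,1,-0.1,-0.2,0,0,0,20,1,-0.1,0,0,0,0,20,1,-0.1,0,0,0,0,20,1,-0.1,0,0,0,0,20,1,-0.1,0,0,0,0,20,1,-0.1,0,0,0,0,20])

```text
clock: 24.35
eef_pos: [0.5474, 0.2573, 0.13]
ee_rot: [1.801, 2.574, 0.001]
contact_force: [0.1, 0.8, -0.3]
finger_gap: 0.0251
```

Call:
carry_out(steps=[1,-0.1,0,0,0,0,20,1,-0.1,0,0,0,0,20,1,0,0,0,0,0,20,1,0,0,0,0,0,20,0,0,0,0,0,-1,20,0,0,0,0,0,-1,20,0,0,0,0,0,-1,20,0,0,0,0,0,-1,20,0,0,0,0,0,-1,20,0,0,0,0,0,-1,20])

```text
clock: 25.6
eef_pos: [0.4856, 0.4037, 0.1299]
ee_rot: [-1.069, -2.954, -0.0]
contact_force: [-1.4, -0.3, -0.9]
finger_gap: 0.0251
```

Call:
carry_out(steps=[0,0,0,0,0,-1,20,0,0,0,0,0,-1,20,0,0,0,0,0,-1,20,0,0,0,0,0,-1,20,0,0,0,0,0,-1,20,0,0,0,0,0,-0.2,20,0,0,0,0,0,0,20])

```text
clock: 26.48
eef_pos: [0.4857, 0.4037, 0.1295]
ee_rot: [0.383, 3.118, 0.0]
contact_force: [0.1, -0.4, -0.7]
finger_gap: 0.0251
```

```bash
python3 - <<'E'
from plan import *
go(.4856,.4064,.025,76)
o=status.get_obs();c=camera("wrist");crop(c,60,50,460,350,2,"pics/w18.png")
print(o["finger_gap"],proj(c,[.4856,.4064,.014],o))
E
```

```text
t 26.48 pos [0.4857 0.4037 0.1295] jawdir 76.0 tilt 0.01 j1,j6 [0.69 0.94]
shift units [0.02  0.064 2.612]
turn about tool z units -0.0 (alt 36.0 )
0.025120241123461316 [261.27615454 195.68561253]
```

View pics/w18.png

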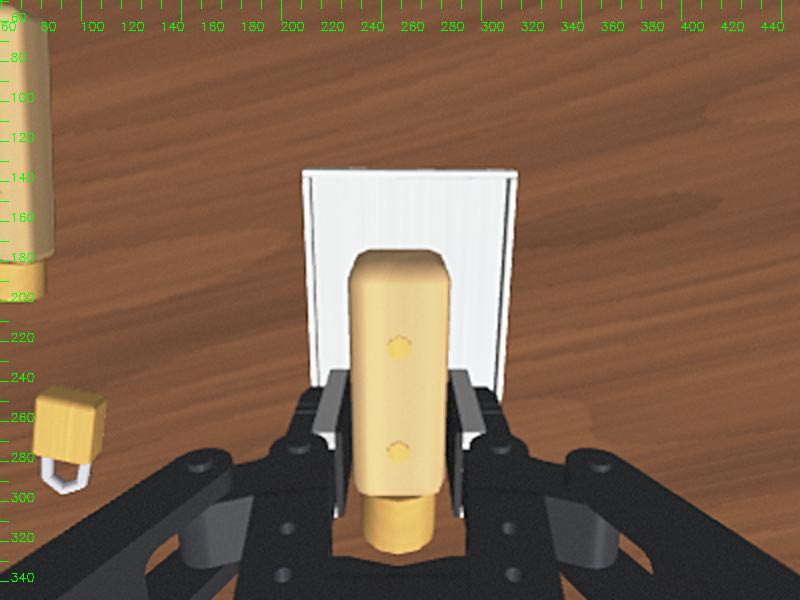

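Call:
carry_out(steps=[0,0.12,0.5,0,0,0,20,0,0,0.8,0,0,0,20,0,0,0.7,0,0,0,20,0,0,0.4,0,0,0,20,0,0,0.23,0,0,0,20,0,0,0,0,0,0,20,0,0,0,0,0,0,36,0,0,0,0,0,0,40,0,0,-0.3,0,0,0,40,0,0,-0.9,0,0,0,44])

```text
clock: 27.78
eef_pos: [0.4858, 0.4074, 0.0716]
ee_rot: [-0.381, -3.116, 0.004]
contact_force: [-0.0, -0.8, 0.7]
finger_gap: 0.0443
```

Call:
carry_out(steps=[0,0,-1,0,0,0,60,0,0,-0.5,0,0,0,60,0,0,0,0,0,0,60])

```text
clock: 28.15
eef_pos: [0.4884, 0.4096, 0.135]
ee_rot: [0.381, 3.115, 0.006]
contact_force: [0.7, 0.0, -1.0]
finger_gap: 0.0599
```

```bash
python3 - <<'E'
from plan import *
go(.3836,.252,.13,67.5)
o=status.get_obs();c=camera("wrist");crop(c,60,50,460,350,2,"pics/w19.png")
E
```

```text
t 28.15 pos [0.4884 0.4096 0.135 ] jawdir 76.0 tilt 0.3 j1,j6 [0.7  0.94]
shift units [ 1.592 -4.455  0.101]
turn about tool z units 1.71 (alt -34.29 )
```

View pics/w19.png

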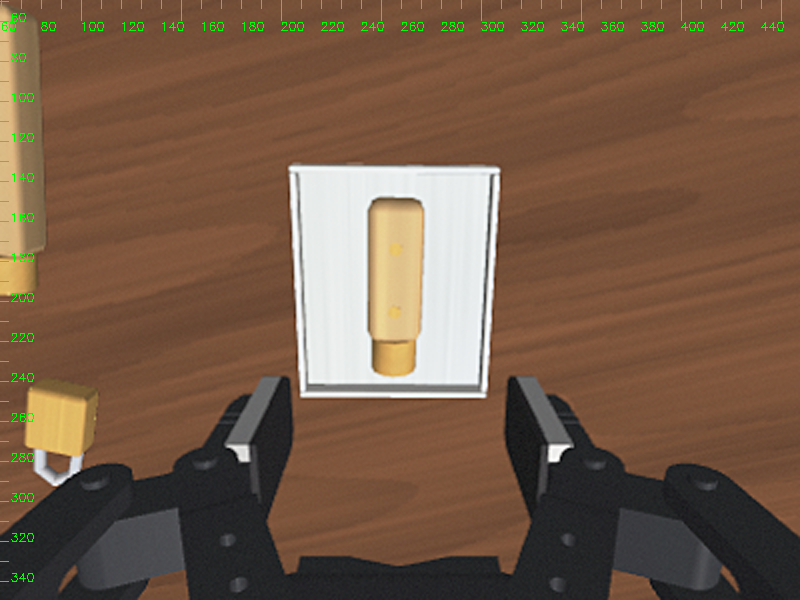

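Call:
carry_out(steps=[0.3,-0.9,0,0,0,0,66,0.35,-0.9,0,0,0,0,66,0.35,-0.9,0,0,0,0,66,0.3,-0.9,0,0,0,0,66,0.3,-0.85,0,0,0,0,66,0,0,0,0,0,1,66,0,0,0,0,0,0.7,66,0,0,0,0,0,0,66])

```text
clock: 29.2
eef_pos: [0.3811, 0.2505, 0.131]
ee_rot: [-0.611, -3.08, 0.002]
contact_force: [0.0, -0.4, 0.1]
finger_gap: 0.0662
```

```bash
python3 - <<'E'
from plan import *
go(.3836,.252,.018,67.5)
o=status.get_obs();c=camera("wrist");crop(c,60,50,460,350,2,"pics/w20.png")
print(proj(c,[.3836,.252,.024],o))
E
```

```text
t 29.2 pos [0.3811 0.2505 0.131 ] jawdir 67.6 tilt 0.1 j1,j6 [0.58 0.97]
shift units [-0.046  0.063  2.824]
turn about tool z units 0.01 (alt -35.99 )
[261.25882203 201.00409694]
```

View pics/w20.png

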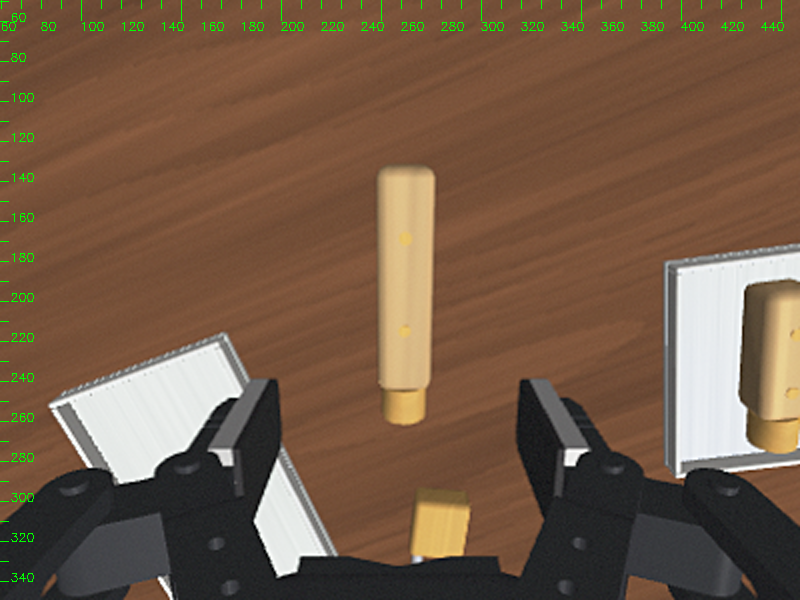

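Call:
carry_out(steps=[0.03,0.09,0.5,0,0,0,54,0,0,0.8,0,0,0,54,0,0,0.8,0,0,0,54,0,0,0.45,0,0,0,54,0,0,0.25,0,0,0,54,0,0,0,0,0,0,20,0,0,0,0,0,0,20,0,0,0,0,0,0,20,0,0,0,0,0,0,20,0,0,0,0,0,0,20])

```text
clock: 30.5
eef_pos: [0.3825, 0.2551, 0.0203]
ee_rot: [0.612, 3.081, 0.001]
contact_force: [-0.4, -0.3, 4.0]
finger_gap: 0.0248
```

Call:
carry_out(steps=[0,0,-0.4,0,0,0,20,0,0,-0.8,0,0,0,20,0,0,-0.8,0,0,0,20,0,0,-0.8,0,0,0,20,0,0,0,0,0,-1,20,0,0,0,0,0,-1,20,0,0,0,0,0,-1,20,0,0,0,0,0,-1,20,0,0,0,0,0,-0.3,20,0,0,0,0,0,0,20])

```text
clock: 31.75
eef_pos: [0.3821, 0.2548, 0.1318]
ee_rot: [-0.028, -3.141, 0.0]
contact_force: [-0.2, -0.4, -1.9]
finger_gap: 0.0247
```

```bash
python3 - <<'E'
from plan import *
go(.447,.109,.13,89)
o=status.get_obs();c=camera("wrist");crop(c,60,50,460,350,2,"pics/w21.png")
print(o["finger_gap"])
E
```

```text
t 31.75 pos [0.3821 0.2548 0.1318] jawdir 89.0 tilt 0.01 j1,j6 [0.59 0.61]
shift units [-1.688 -3.615  0.046]
turn about tool z units -0.0 (alt 36.0 )
0.024673217959643338
```

View pics/w21.png

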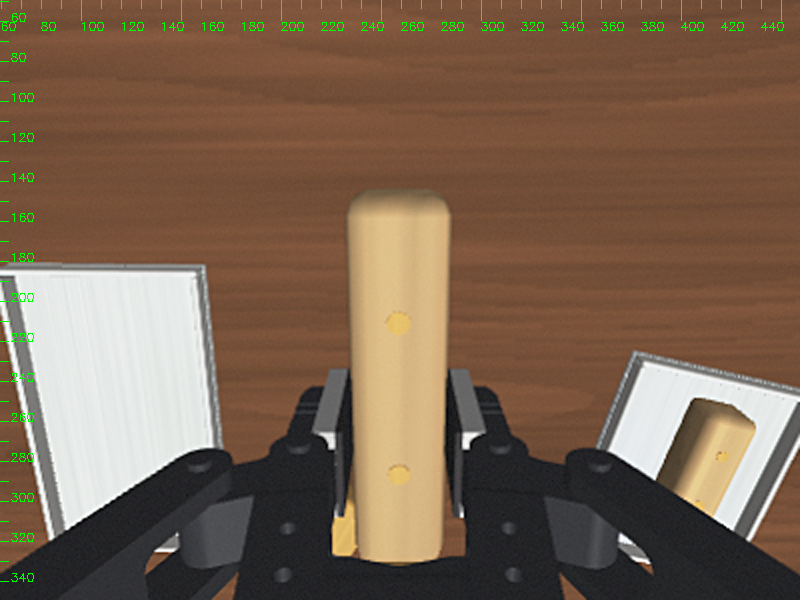

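Call:
carry_out(steps=[-0.4,-0.9,0,0,0,0,20,-0.42,-0.9,0,0,0,0,20,-0.42,-0.9,0,0,0,0,20,-0.44,-0.9,0,0,0,0,20,0,0,0,0,0,0,20,0,0,0,0,0,0,20])

```text
clock: 32.55
eef_pos: [0.4467, 0.1099, 0.1318]
ee_rot: [-0.028, -3.141, -0.001]
contact_force: [-0.2, 0.7, -0.6]
finger_gap: 0.025
```

```bash
python3 - <<'E'
from plan import *
go(.447,.109,.026,89)
o=status.get_obs();c=camera("wrist");crop(c,60,50,460,350,2,"pics/w22.png")
print(o["finger_gap"],proj(c,[.447,.109,.014],o))
crop(camera("scene"),190,100,350,220,5,"pics/s22.png")
E
```

```text
t 32.55 pos [0.4467 0.1099 0.1318] jawdir 89.0 tilt 0.03 j1,j6 [0.24 0.26]
shift units [-0.009 -0.023  2.645]
turn about tool z units -0.0 (alt 36.0 )
0.02500127104570405 [257.66964298 196.0884085 ]
```

View pics/w22.png

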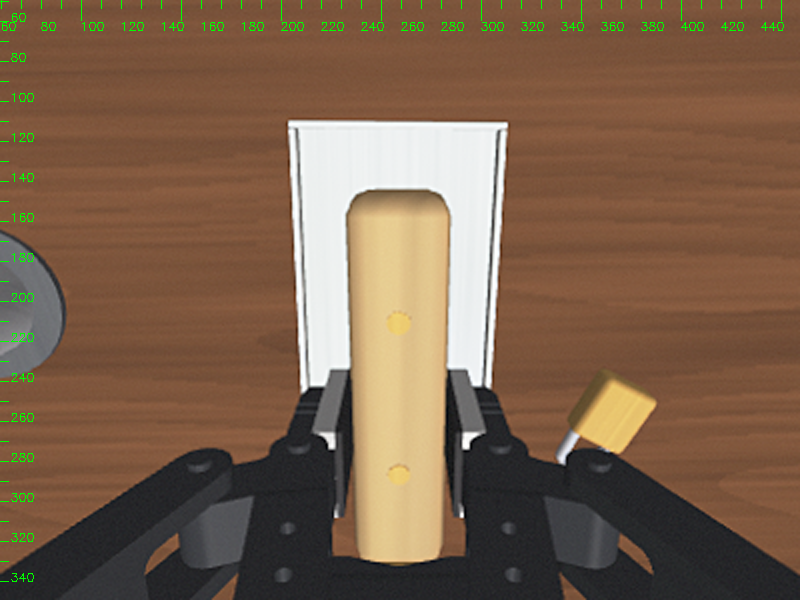

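View pics/s22.png

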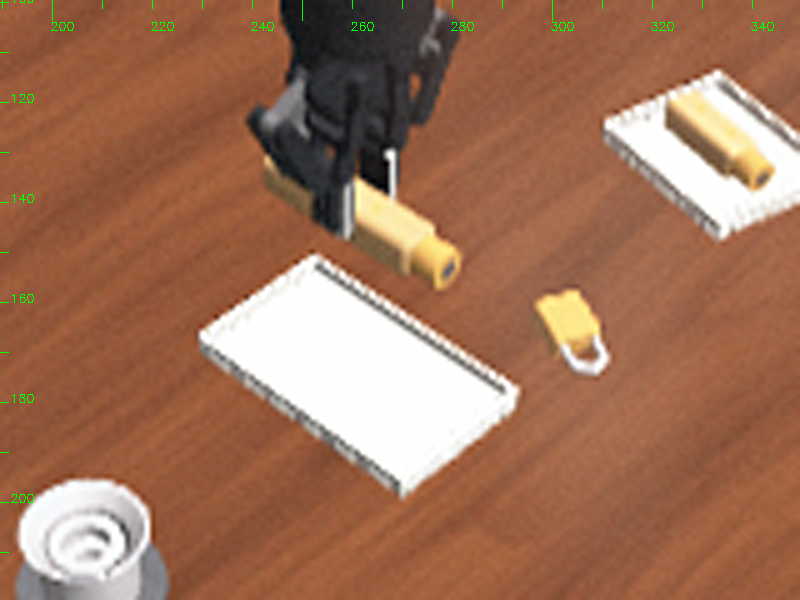

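Call:
carry_out(steps=[0,0,0.5,0,0,0,20,0,0,0.8,0,0,0,20,0,0,0.7,0,0,0,20,0,0,0.4,0,0,0,20,0,0,0.25,0,0,0,20,0,0,0,0,0,0,20,0,0,0,0,0,0,36,0,0,0,0,0,0,40,0,0,-0.3,0,0,0,40,0,0,-0.9,0,0,0,44])

```text
clock: 33.9
eef_pos: [0.4456, 0.1094, 0.074]
ee_rot: [-0.026, -3.139, 0.001]
contact_force: [-0.2, -0.3, -0.1]
finger_gap: 0.0437
```

Call:
carry_out(steps=[0,0,-1,0,0,0,60,0,0,-1,0,0,0,60,0,0.9,-1,0,0,0,60,0,1,0,0,0,0,60,0,1,0,0,0,0,60,0,1,0,0,0,0,60,0,1,0,0,0,0,60,0,1,0,0,0,0,60,0,1,0,0,0,0,60,0,0,0,0,0,0,60])

```text
clock: 35.15
eef_pos: [0.4515, 0.3882, 0.1948]
ee_rot: [0.022, 3.141, 0.002]
contact_force: [0.6, -0.8, -0.1]
finger_gap: 0.0601
```

```bash
python3 - <<'E'
from plan import *
go(.447,.109,.026,89)
c=camera("top")
crop(c,75,130,235,260,5,"pics/topL2.png");crop(c,225,115,440,255,3,"pics/topR2.png")
for n,u,v,z in [("cup",345.3,188.7,.046)]: print(px2w(c,u,v,z))
P=[pxd(c,u,v) for u in range(140,250) for v in range(165,260) if c["depth"][v,u]>0]
P=np.array([p for p in P if .021<p[2]<.04 and abs(p[1]-.109)<.045 and abs(p[0]-.447)<.08]);print(len(P),cv2.minAreaRect((P[:,:2]*1000).astype(np.float32)),np.median(P[:,2]))
E
```

```text
t 35.15 pos [0.4515 0.3882 0.1948] jawdir 89.2 tilt 0.1 j1,j6 [0.71 0.72]
shift units [ 0.02  -6.986  4.21 ]
turn about tool z units 0.04 (alt -35.96 )
[ 0.4981266  -0.23149168  0.046     ]
411 ((449.1806945800781, 110.81560516357422), (23.9007625579834, 120.9857406616211), 89.29843139648438) 0.025605958190500377
```

View pics/topL2.png

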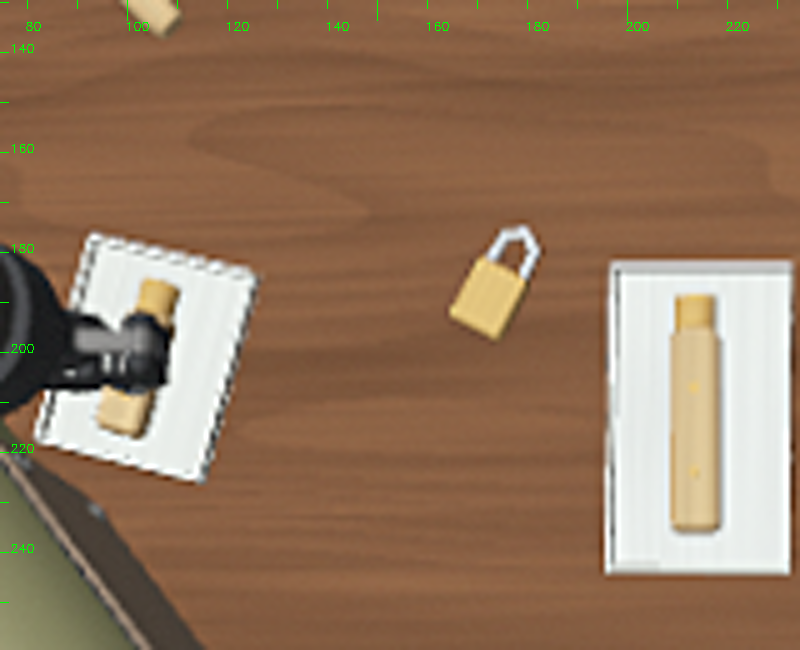

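View pics/topR2.png

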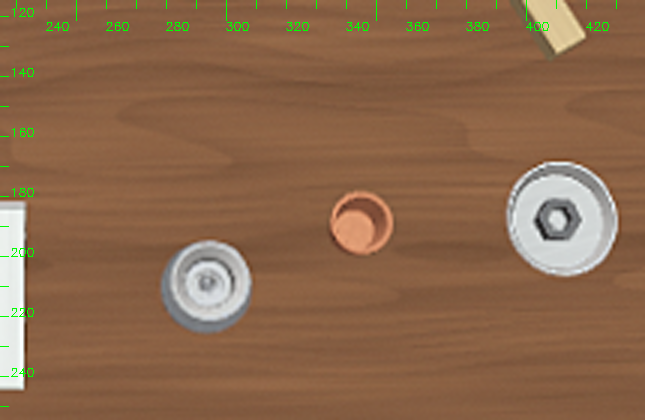

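```bash
python3 - <<'E'
from plan import *
from station import arm
c=camera("top");z=[]
for u in range(285,304):
  for v in range(199,219):
    p=pxd(c,u,v); r=np.hypot(p[0]-.4503,p[1]+.098)
    if .014<r<.018:z.append(p[2])
print("thin ring top z",np.median(z),np.std(z)); o=status.get_obs();print(o["dq"].round(3),o["clock"])
arm.job_done()
E
```

```text
thin ring top z 0.035143823001673624 0.0029327732135043545
[-0.017 -0.011 -0.019 -0.003 -0.001  0.001] 35.25
the job is handed in; nothing more can be done
```

I sorted all five parts and handed the job in at about 35 s of the 144 s allowed. No verdict came back, so this rests on my own last checks.

- **Rings:** The thick ring went into the tube first, then the thin ring on top. The wrist view showed the column flat and centred. The top camera's depth put the top of the column at about 35 mm, against 36 mm expected.
- **Nut:** It lies flat near the middle of the dish.
- **Handles:** Each is flat and square in its own tray. The long handle measures within about 3 mm of the tray centre, with its top at about 26 mm (27 mm expected). I checked the short handle by eye in the wrist view just after release. In the final top view the raised gripper partly covers it, but the ends that show look unmoved.
- **Cup:** It looks the same in the top view at the start and the end, so I take it as not shifted.
- **Gripper:** It is open and clear of everything, at about 195 mm height.

None of the checks failed. The largest disagreement was that the wrist view put the short handle about 4–5 mm and the short tray about 3.5 mm from my first top-view readings. I corrected for both before gripping and before placing.

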